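# Load the autosampler deck from a pile of vial racks

### The arm

A 7-joint arm with a two-finger parallel gripper is mounted at the origin on the work surface. World frame = base frame: x ahead of the robot, y to its left, z up, the work surface at z = 0. Lengths are in m, angles in rad, forces in N, time in s.
With the tool pointing down it reaches from about 0.4 to 0.85 m from the base axis. Payload 10.4 kg.
Tool frame: the origin (TCP) lies on the centre line of the jaws, within the pads' length; the fingertips stand 17 mm ahead of it and the grasp point (between the pads) lies 2 mm behind it; z points along the fingers, y is the line along which they close (so a half turn about z gives the same grasp; the last joint's range is limited). The gripper opens to 85 mm and grips with 20 to 120 N. Pads are 22 mm wide; open, the fingers measure 114 mm over their backs; the gripper's body (76 mm by 85 mm) begins 54 mm behind the grasp point. The pads swing forward as they close: fully open they stand 13 mm farther back than shut.
Start: joints at [-0.023, 0.332, -0.065, 1.46, 0.022, 1.35, -0.088], TCP at [0.625, 0, 0.248] pointing down, gripper open.
Joint ranges: [-2.6, 2.6], [-0.5, 2.12], [-1.47, 1.34], [0.16, 2.42], [-1.27, 4.41], [0.06, 2.06], [-2.6, 2.6]. Speed limits (rad/s): [2.22, 2.22, 2.79, 2.79, 3.14, 3.14, 3.14].

### API

Orientations are given as a unit quaternion [x, y, z, w].
In Python, from workcell import sensors, imaging, order, spotter gives the robot as it stands. The module is installed in compiled form; this text tells all that it offers.
- The arm moves only by the shell command python3 -m inch 'ROWS' [FORCE]. ROWS is JSON, a list that holds one entry, the list of rows, each a list of 7 numbers: the shift along the tool's x, y, z in m, then the turn, a rotation vector about the tool's x, y, z in rad, then the closure, from -1 (fully open) to 1 (shut). In form: [[[x, y, z, ax, ay, az, hand], ...]]. A call has 1 to 10 rows; each row is the pose to reach, as a shift and turn from the pose commanded when the call began, along the tool's axes at that moment; what a row does not reach only later rows make up. A row lasts 1/10 s, in which the tool goes at most 50 mm and 8.59 degrees, less where a joint would pass 70% of its speed; a pose out of reach is approached as far as the arm can. A call with a gripper value outside its range is refused whole. The fingers move at their own pace and stop on an object; FORCE is the grip in N (left out, the last holds). Time passes only in rows, so rows that repeat a pose let the fingers close. It gives the time, the measured TCP pose, the force, the opening and the grip force at its end, in the units of the state.
- sensors.get_obs(): the state, without advancing time (a new reading comes with each control period).
- imaging.camera(name): name is "scene" or "side" or "wrist"; returns the picture (420x560x3 uint8, blue, green, red); there is no depth.
- imaging.calibration(name): a dict with "mtx" (3x3 intrinsics, pixels), "D" ([k1, k2, p1, p2, k3] as OpenCV has them; the pictures are not rectified), "R" (3x3) and "t" (3): a world point X has camera coordinates R X + t; the wrist camera has in their place "tool_from_camera" (4x4, takes a point from camera to tool coordinates, whose origin is the TCP and whose axes are the flange's). Camera axes: x right, y down, z forward; pixel columns grow to the right and rows downward; lengths in m; the calibration is good to about 2 mm. A picture is of the moment at which its call begins: read the wrist's pose just before it. calibration takes no time and is no camera call.
- order.hand_in(): hands the job in; it is judged then, once.
Trained networks look in the newest picture that a camera, given by its name, has taken for a name from the list of things; names that differ only in an ending like _2 or _b are one class to them, and where a whole thing is asked for, a point or a joint stands for the part that bears it (a point fixed in the world has none). Each returns a list of dicts, best first, with "conf" (0 to 1); they miss things now and then, are a little off and sometimes report something else, mostly with a low value. They report only what shows in the picture. A call takes as long as a camera call. They do not tell look-alikes from the thing itself.
- spotter.look_for(label, camera): "pixel" ([column, row] in pixels, amid what is visible of it).
The state is a dict: "clock": time; "joint_pos": joint angles; "joint_velocities": joint speeds; "tau": joint torques, N m; "position": TCP position; "ee_rot": TCP orientation; "ft_force": force on the tool from outside, world axes, zero at the start; "torque": the same for the moment, N m; "grip_width": opening from 0.0 (shut) to 1.0 (fully open); "grasp_force": force on a finger pad.
Only numpy, scipy, OpenCV 4.12 (cv2) and the standard library are available. Lean on these libraries where they do the work, as an engineer would, in place of code of your own. Each camera call takes 0.05 s, during which the arm holds its last target. There are 200 camera calls.

### The job

Load the autosampler: take apart the pile of full vial racks on the carrying tray and set each rack upright and flat down inside the bay of its own colour on the sampler deck. Keep the racks upright, set them down rather than drop them, and leave the solvent bottle and the flow meter where they are.

Things in the scene. Friction and masses are not known exactly. Their poses are not given: they have to be found in the camera images.
- rack_blue_mid (a point): Centre (half-way up) of the blue vial rack: a loose blue plastic block 136 mm long (its x), 46 wide (its y), 46 high, about 0.22 kg, with two rows of six silver-capped vials in its top. It starts in the bottom layer of the pile: two parallel racks on a tray, 44 mm apart, and two more across them. Grip it from above at its middle across its width; either way round is the same.
- bay_blue_floor (a point): Centre of the floor of the blue bay: a fixed steel-rimmed pocket with a blue floor, inside 152 mm long (its x) by 62 wide (its y), rim 3 mm above the floor. A rack seated in it has its centre 23 mm above this point. The four bays lie parallel, 86 mm apart, in any colour order; past their +x ends runs a white housing 40 mm high.
- rack_green_mid (a point): Centre (half-way up) of the green vial rack: a loose green plastic block 136 mm long (its x), 46 wide (its y), 46 high, about 0.22 kg, with two rows of six silver-capped vials in its top. It starts in the top layer of the pile: two parallel racks on a tray, 44 mm apart, and two more across them. Grip it from above at its middle across its width; either way round is the same.
- bay_green_floor (a point): Centre of the floor of the green bay: a fixed steel-rimmed pocket with a green floor, inside 152 mm long (its x) by 62 wide (its y), rim 3 mm above the floor. A rack seated in it has its centre 23 mm above this point. The four bays lie parallel, 86 mm apart, in any colour order; past their +x ends runs a white housing 40 mm high.
- rack_red_mid (a point): Centre (half-way up) of the red vial rack: a loose red plastic block 136 mm long (its x), 46 wide (its y), 46 high, about 0.22 kg, with two rows of six silver-capped vials in its top. It starts in the top layer of the pile: two parallel racks on a tray, 44 mm apart, and two more across them. Grip it from above at its middle across its width; either way round is the same.
- bay_red_floor (a point): Centre of the floor of the red bay: a fixed steel-rimmed pocket with a red floor, inside 152 mm long (its x) by 62 wide (its y), rim 3 mm above the floor. A rack seated in it has its centre 23 mm above this point. The four bays lie parallel, 86 mm apart, in any colour order; past their +x ends runs a white housing 40 mm high.
- rack_yellow_mid (a point): Centre (half-way up) of the yellow vial rack: a loose yellow plastic block 136 mm long (its x), 46 wide (its y), 46 high, about 0.22 kg, with two rows of six silver-capped vials in its top. It starts in the bottom layer of the pile: two parallel racks on a tray, 44 mm apart, and two more across them. Grip it from above at its middle across its width; either way round is the same.
- bay_yellow_floor (a point): Centre of the floor of the yellow bay: a fixed steel-rimmed pocket with a yellow floor, inside 152 mm long (its x) by 62 wide (its y), rim 3 mm above the floor. A rack seated in it has its centre 23 mm above this point. The four bays lie parallel, 86 mm apart, in any colour order; past their +x ends runs a white housing 40 mm high.
- solvent_mid (a point): Centre of an amber solvent bottle with a black cap, 60 mm across, 115 mm high, standing on the bench (a bystander).
- flowmeter_mid (a point): Centre of a grey hand-held gas flow meter with keys and display, 130 x 72 x 28 mm, lying on the bench (a bystander).
Things that resemble listed ones, but are neither listed nor needed, are in the scene too. Of the things that look like the part that bears rack_blue_mid, the larger one is meant.

How it is judged:
At the end, for the whole second after the job is handed in: Each of the four racks stands in the bay of its own colour: its centre within 12 mm of the bay's centre seen from above, its centre 20 to 26 mm above the bay floor, tilted less than 0.06 rad, its length along the bay's within 0.2 rad, at rest and released (horizontal distance between rack_blue_mid and bay_blue_floor below 0.012 m and z of rack_blue_mid in the frame of bay_blue_floor between 0.02 and 0.026 m and angle between each of rack_blue_mid, rack_green_mid, rack_red_mid, rack_yellow_mid's own z axis and vertical below 0.06 rad and angle between the x axis of rack_blue_mid and the x axis of bay_blue_floor, either way round below 0.2 rad and linear speed of each of rack_blue, rack_green, rack_red, rack_yellow below 0.02 m/s and contact force between the fingers and rack_blue below 0.3 N and horizontal distance between rack_green_mid and bay_green_floor below 0.012 m and z of rack_green_mid in the frame of bay_green_floor between 0.02 and 0.026 m and angle between the x axis of rack_green_mid and the x axis of bay_green_floor, either way round below 0.2 rad and contact force between the fingers and rack_green below 0.3 N and horizontal distance between rack_red_mid and bay_red_floor below 0.012 m and z of rack_red_mid in the frame of bay_red_floor between 0.02 and 0.026 m and angle between the x axis of rack_red_mid and the x axis of bay_red_floor, either way round below 0.2 rad and contact force between the fingers and rack_red below 0.3 N and horizontal distance between rack_yellow_mid and bay_yellow_floor below 0.012 m and z of rack_yellow_mid in the frame of bay_yellow_floor between 0.02 and 0.026 m and angle between the x axis of rack_yellow_mid and the x axis of bay_yellow_floor, either way round below 0.2 rad and contact force between the fingers and rack_yellow below 0.3 N); the robot touches nothing.
It fails at once if a rack is tipped by more than about 30 degrees (angle between any of rack_blue_mid, rack_green_mid, rack_red_mid, rack_yellow_mid's own z axis and vertical above 0.52 rad).
It fails at once if a rack is dropped: it falls or flies free of the fingers faster than 0.6 m/s ((linear speed of rack_blue above 0.6 m/s and contact force between the fingers and rack_blue below 0.05 N) or (linear speed of rack_green above 0.6 m/s and contact force between the fingers and rack_green below 0.05 N) or (linear speed of rack_red above 0.6 m/s and contact force between the fingers and rack_red below 0.05 N) or (linear speed of rack_yellow above 0.6 m/s and contact force between the fingers and rack_yellow below 0.05 N)).
It fails at once if the solvent bottle is moved by more than 30 mm (distance of solvent_mid from where it was at the start of the episode above 0.03 m).
It fails at once if the flow meter is moved by more than 30 mm (distance of flowmeter_mid from where it was at the start of the episode above 0.03 m).
It also fails if it takes over 115 s, if anything falls off the work surface, if the arm or the gripper's body presses on something with over 40 N, if the wrist force passes 120 N, or if a joint passes its speed limit or range.

## Working session

There is one attempt and no reset: what is moved stays moved. The work goes in short steps, Python scripts to look and compute and a shell command to move; the robot and the scene stay as the last step left them, time stands still between calls to the robot, and variables do not carry over. Pictures are saved under pics/ and viewed, at most 17 in all, crops included, and the job is handed in when it is done.

```bash
mkdir -p pics; python3 - <<'E'
from workcell import sensors, imaging, spotter
import cv2,numpy as np
o=sensors.get_obs();print({k:np.round(v,3).tolist() for k,v in o.items()})
for c in ["scene","side","wrist"]:
    im=imaging.camera(c);cv2.imwrite(f"pics/{c}0.png",im)
    k=imaging.calibration(c);print(c,{a:np.round(b,3).tolist() for a,b in k.items()})
    if c!="wrist":
      for l in ["rack","bay"]:
        for q in ["blue","green","red","yellow"]:
            n=f"{l}_{q}_"+("mid" if l=="rack" else "floor")
            print(n,[(np.round(d["pixel"]).tolist(),round(d["conf"],2)) for d in spotter.look_for(n,c)][:4])
      for n in ["solvent_mid","flowmeter_mid"]: print(n,[(np.round(d["pixel"]).tolist(),round(d["conf"],2)) for d in spotter.look_for(n,c)][:3])
E
```

```text
{'clock': 0.0, 'joint_pos': [-0.023, 0.333, -0.065, 1.461, 0.022, 1.35, -0.088], 'joint_velocities': [-0.001, -0.0, -0.0, 0.002, 0.0, 0.001, -0.0], 'tau': [0.0, -62.545, 0.05, -39.161, 0.016, 0.01, -0.0], 'position': [0.625, -0.0, 0.247], 'ee_rot': [0.707, 0.707, -0.001, -0.0], 'ft_force': [-0.475, -0.515, 0.301], 'torque': [-0.013, 0.055, -0.041], 'grasp_force': 0.0, 'grip_width': 0.999}
scene {'mtx': [[463.716, 0.0, 281.62], [0.0, 463.716, 197.851], [0.0, 0.0, 1.0]], 'D': [-0.087, 0.0, 0.0, 0.0, 0.0], 'R': [[-0.144, 0.99, 0.016], [0.62, 0.102, -0.778], [-0.772, -0.102, -0.628]], 't': [0.079, -0.242, 1.414]}
rack_blue_mid [([375.0, 174.0], 0.98), ([347.0, 256.0], 0.71)]
rack_green_mid [([383.0, 237.0], 0.98)]
rack_red_mid [([373.0, 206.0], 0.7)]
rack_yellow_mid [([398.0, 261.0], 0.79)]
bay_blue_floor [([258.0, 215.0], 0.75), ([375.0, 206.0], 0.69)]
bay_green_floor [([184.0, 206.0], 0.68), ([150.0, 206.0], 0.4)]
bay_red_floor [([147.0, 204.0], 0.76)]
bay_yellow_floor [([375.0, 208.0], 0.65), ([222.0, 210.0], 0.63), ([258.0, 215.0], 0.49)]
solvent_mid [([351.0, 292.0], 0.97)]
flowmete
[... 270 characters left out ...]
2.0, 184.0], 0.95), ([273.0, 181.0], 0.57)]
rack_green_mid [([285.0, 145.0], 0.82)]
rack_red_mid [([249.0, 157.0], 0.7), ([338.0, 158.0], 0.24)]
rack_yellow_mid [([265.0, 156.0], 0.65)]
bay_blue_floor [([277.0, 248.0], 0.64)]
bay_green_floor [([307.0, 315.0], 0.72)]
bay_red_floor [([319.0, 360.0], 0.98), ([338.0, 156.0], 0.62)]
bay_yellow_floor [([294.0, 282.0], 0.62)]
solvent_mid [([340.0, 158.0], 0.68)]
flowmeter_mid [([310.0, 141.0], 0.86)]
wrist {'mtx': [[357.097, 0.0, 281.252], [0.0, 357.097, 209.657], [0.0, 0.0, 1.0]], 'D': [-0.06, 0.0, 0.0, 0.0, 0.0], 'tool_from_camera': [[-0.001, -0.963, -0.27, 0.068], [1.0, -0.001, 0.0, -0.001], [-0.001, -0.27, 0.963, -0.125], [0.0, 0.0, 0.0, 1.0]]}
```

View pics/scene0.png

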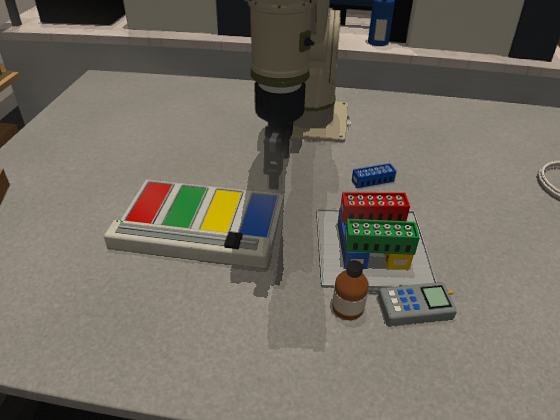

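View pics/side0.png

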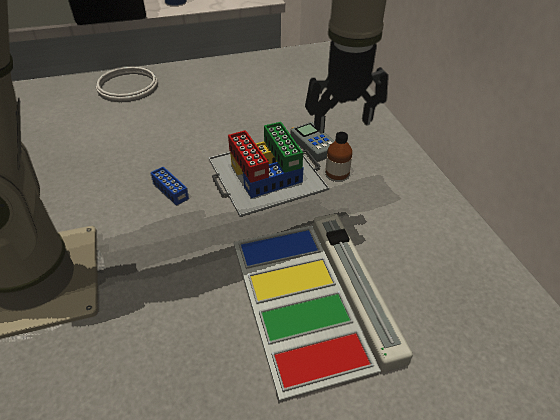

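The scene view shows the pile at about (380,235), with red and green on top and blue and yellow below. The bays run red, green, yellow, blue at columns 147, 184, 222 and 260, and the bottle is at (351,292) with the meter at (416,302). Possible blue racks are the small one alone at scene (375,174) / side (172,184), and the large one low in the pile at scene (347,256) / side (273,181). I choose the one in the pile.

```bash
cat > h.py <<'E'
import numpy as np,cv2
from workcell import sensors, imaging, spotter
from scipy.spatial.transform import Rotation as Ro
from scipy.optimize import least_squares
HSV={'red':[((0,120,50),(8,255,255)),((172,120,50),(180,255,255))],'green':[((45,100,30),(80,255,255))],'yellow':[((20,120,60),(34,255,255))],'blue':[((100,110,25),(130,255,255))]}
def mask(im,c):
    h=cv2.cvtColor(im,cv2.COLOR_BGR2HSV);m=0
    for a,b in HSV[c]: m=m|cv2.inRange(h,a,b)
    return m
def cam(name,obs=None):
    k=imaging.calibration(name);M=np.array(k['mtx']);D=np.array(k['D'])
    if name=='wrist':
        T=np.eye(4);T[:3,:3]=Ro.from_quat(obs['ee_rot']).as_matrix();T[:3,3]=obs['position']
        T=np.linalg.inv(T@np.array(k['tool_from_camera']));return M,D,T[:3,:3],T[:3,3]
    return M,D,np.array(k['R']),np.array(k['t'])
def proj(C,P): 
    M,D,R,t=C;return cv2.projectPoints(np.asarray(P,float).reshape(-1,3),cv2.Rodrigues(R)[0],t,M,D)[0][:,0]
def ray(C,px,z):
    M,D,R,t=C;u=cv2.undistortPoints(np.array(px,float).reshape(-1,1,2),M,D)[:,0]
    d=np.c_[u,np.ones(len(u))]@R;c=-R.T@t
    return c+d*((z-c[2])/d[:,2])[:,None]
E
cat > bays.py <<'E'
from h import *
order=['red','green','yellow','blue']; Q=[]
def cornersof(im,c,box):
    m=mask(im,c);n,l,s,ce=cv2.connectedComponentsWithStats(m)
    i=[j for j in range(1,n) if s[j,4]>300 and box(ce[j])];i=max(i,key=lambda j:s[j,4])
    return cv2.findContours((l==i).astype(np.uint8),cv2.RETR_EXTERNAL,cv2.CHAIN_APPROX_NONE)[0][0][:,0].astype(float)
D={}
for n,box in [('scene',lambda c:c[0]<285),('side',lambda c:c[1]>225)]:
    im=cv2.imread(f'pics/{n}0.png');D[n]=[cornersof(im,c,box) for c in order]
def model(p):
    x,y,z,a=p;R=np.array([[np.cos(a),-np.sin(a)],[np.sin(a),np.cos(a)]]);out=[]
    for i in range(4):
        q=np.array([[-.076,-.031],[.076,-.031],[.076,.031],[-.076,.031]])+[0,(i-1.5)*.086]
        out.append(np.c_[q@R.T+[x,y],np.full(4,z)])
    return out
def res(p,ns):
    r=[]
    for n in ns:
        C=cam(n)
        for i,P in enumerate(model(p)):
            poly=proj(C,P);c=D[n][i]
            a=np.array([0]);d=[min(np.linalg.norm(c-(s+np.clip(np.dot(c-s,e-s)/np.dot(e-s,e-s),0,1)[:,None]*(e-s) if False else 0),axis=1)) for s,e in []]
            ds=[]
            for s,e in zip(poly,np.roll(poly,-1,0)):
                t=np.clip((c-s)@(e-s)/((e-s)@(e-s)),0,1);ds.append(np.linalg.norm(c-s-t[:,None]*(e-s),axis=1))
            r.append(np.min(ds,0))
    return np.concatenate(r)
g=ray(cam('side'),[D['side'][i].mean(0) for i in range(4)],.03);print(g.round(3))
for ns in (['side'],['scene','side']):
    s=least_squares(res,[*g[:,:2].mean(0),.03,0.1],args=(ns,),loss='soft_l1',x_scale=[.01,.01,.01,.1],diff_step=1e-4)
    print(ns,s.x.round(4),np.abs(s.fun).mean().round(2))
print({c:m.mean(0).round(4).tolist() for c,m in zip(order,model(s.x))})
CS,CD=cam('scene'),cam('side')
def tri(a,b):
    f=lambda X:np.r_[proj(CS,X)[0]-a,proj(CD,X)[0]-b]
    r=least_squares(f,[.6,.2,.05]);return r.x.round(3),np.abs(r.fun).max().round(1)
for n,a,b in [('green',(383,237),(285,145)),('red',(373,206),(249,157)),('blue',(347,256),(273,181)),('bottle',(351,292),(340,158)),('meter',(416,302),(310,141)),('decoy',(375,174),(172,184))]: print(n,*tri(a,b))
E
sed -i '/a=np.array(\[0\]);d=/d' bays.py; python3 bays.py
```

```text
[[ 0.474 -0.331  0.03 ]
 [ 0.475 -0.246  0.03 ]
 [ 0.476 -0.161  0.03 ]
 [ 0.476 -0.077  0.03 ]]
['side'] [ 0.4828 -0.1882  0.0071 -0.005 ] 0.82
['scene', 'side'] [ 0.4804 -0.1928  0.0151 -0.0047] 1.15
{'red': [0.4798, -0.3218, 0.0151], 'green': [0.4802, -0.2358, 0.0151], 'yellow': [0.4806, -0.1498, 0.0151], 'blue': [0.481, -0.0638, 0.0151]}
green [0.574 0.202 0.072] 1.1
red [0.479 0.183 0.07 ] 1.1
blue [ 0.541  0.149 -0.01 ] 4.7
bottle [0.698 0.146 0.045] 0.7
meter [0.671 0.274 0.008] 0.6
decoy [0.292 0.196 0.02 ] 1.2
```

```bash
python3 -c "
from h import *
o=sensors.get_obs();print(Ro.from_quat(o['ee_rot']).as_matrix().round(2))"
```

```text
[[ 0.  1.  0.]
 [ 1. -0.  0.]
 [ 0.  0. -1.]]
```

```bash
python3 -m inch '[[[0.05,-0.02,-0.03,0,0,0,-1],[0.1,-0.05,-0.06,0,0,0,-1],[0.15,-0.08,-0.09,0,0,0,-1],[0.2,-0.1,-0.1,0,0,0,-1],[0.2,-0.1,-0.1,0,0,0,-1],[0.2,-0.1,-0.1,0,0,0,-1],[0.2,-0.1,-0.1,0,0,0,-1]]]'
python3 - <<'E'
from h import *
o=sensors.get_obs();im=imaging.camera('wrist');cv2.imwrite('pics/w1.png',im);np.save('w1.npy',np.r_[o['position'],o['ee_rot']]);print(o['position'],o['joint_velocities'].round(3) if hasattr(o['joint_velocities'],'round') else '')
for q in ["blue","green","red","yellow"]: print(q,[(np.round(d["pixel"]).tolist(),round(d["conf"],2)) for d in spotter.look_for(f"rack_{q}_mid","wrist")])
E
```

```text
clock: 1.85
position: [0.5248, 0.2008, 0.3487]
ee_rot: [0.706, 0.708, 0.0, 0.0]
ft_force: [1.0, -0.9, -0.4]
grip_width: 0.997
grasp_force: 0.0
[0.52475494 0.20083278 0.34872529] [ 0.032  0.016  0.041  0.011  0.007 -0.001  0.006]
blue [([284.0, 206.0], 0.95), ([99.0, 168.0], 0.57)]
green [([319.0, 176.0], 0.87)]
red [([238.0, 187.0], 0.56), ([417.0, 213.0], 0.37)]
yellow [([274.0, 138.0], 0.81)]
```

View pics/w1.png

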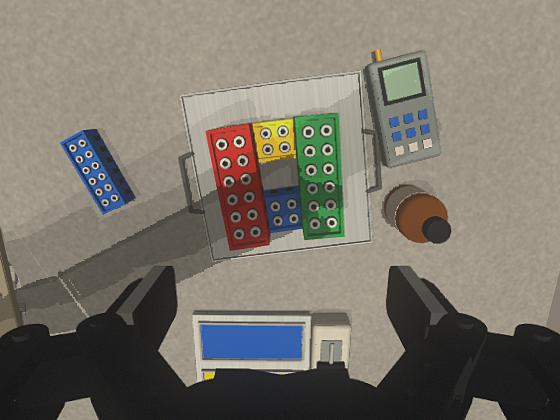

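The wrist view shows red at (238,187), green at (319,176), yellow at (274,138) and blue at (284,206) in the pile, with the small decoy apart at (99,168). The bottle and meter are clear to the right. The blue pick agrees with the pile.

```bash
cat >> h.py <<'E'
def rack(im,C,c,near,z):
    """rect of the rack's top, from its colour: centre, sides, direction of length"""
    m=cv2.morphologyEx(mask(im,c),cv2.MORPH_CLOSE,np.ones((9,9)))
    n,l,s,ce=cv2.connectedComponentsWithStats(m)
    j=min([j for j in range(1,n) if s[j,4]>300],key=lambda j:np.linalg.norm(ce[j]-near))
    k=np.argwhere(l==j)[:,::-1].astype(float)
    W=ray(C,k,z)[:,:2]
    (x,y),(w,h),a=cv2.minAreaRect((W*1000).astype(np.float32))
    if w<h: w,h,a=h,w,a+90
    return np.round([x,y],1),round(w,1),round(h,1),round((a+90)%180-90,1)
E
python3 - <<'E'
from h import *
p=np.load('w1.npy');C=cam('wrist',dict(position=p[:3],ee_rot=p[3:]));im=cv2.imread('pics/w1.png')
for z in (.093,.099,.105):
    print(z,rack(im,C,'red',(238,187),z),rack(im,C,'green',(319,176),z))
for z in (.047,.053): print(z,rack(im,C,'yellow',(274,138),z),rack(im,C,'blue',(284,206),z))
print('bay blue',[ (z,rack(im,C,'blue',(253,342),z)) for z in (.005,.015)])
E
```

```text
0.093 (array([479. , 185.4]), 136.8, 49.9, -81.2) (array([566.1, 197.2]), 136.2, 46.4, -84.8)
0.099 (array([479.7, 186.7]), 134.6, 49.1, -81.2) (array([565.5, 198.3]), 134.1, 45.6, -84.8)
0.105 (array([480.4, 188. ]), 132.4, 48.3, -81.2) (array([564.8, 199.4]), 131.9, 44.9, -84.8)
0.047 (array([516.7, 234.6]), 48.1, 46.9, 6.7) (array([528. , 149.8]), 54.5, 42.2, -81.4)
0.053 (array([516.8, 235.1]), 47.4, 46.3, 6.7) (array([527.9, 151.5]), 53.7, 41.6, -81.4)
bay blue [(0.005, (array([479. , -73.3]), 152.8, 59.9, 0.1)), (0.015, (array([480., -66.]), 149.5, 58.6, 0.1))]
```

```bash
python3 -m inch '[[[-0.015,-0.044,0.05,0,0,-0.15,-0.5],[-0.015,-0.044,0.1,0,0,-0.15,-0.5],[-0.015,-0.044,0.15,0,0,-0.15,-0.5],[-0.015,-0.044,0.19,0,0,-0.15,-0.5],[-0.015,-0.044,0.22,0,0,-0.15,-0.5],[-0.015,-0.044,0.23,0,0,-0.15,-0.5],[-0.015,-0.044,0.23,0,0,-0.15,-0.5]]]'
python3 - <<'E'
from h import *
o=sensors.get_obs();im=imaging.camera('side');cv2.imwrite('pics/s2.png',cv2.resize(im[60:260,140:420],None,fx=2.5,fy=2.5))
im=imaging.camera('wrist');cv2.imwrite('pics/w2.png',im);C=cam('wrist',o)
R=Ro.from_quat(o['ee_rot']).as_matrix();print(o['position'].round(4),np.degrees(np.arctan2(R[1,0],R[0,0])))
for z in (.094,.097): print([rack(im,C,c,(280,200),z) for c in('red','green')])
E
```

```text
clock: 2.8
position: [0.4807, 0.1843, 0.1176]
ee_rot: [0.652, 0.758, -0.001, -0.001]
ft_force: [0.4, -0.2, 0.4]
grip_width: 0.751
grasp_force: 0.0
[0.4807 0.1843 0.1176] 98.54407600678518
[(array([475.7, 188. ]), 127.8, 45.6, -81.3), (array([554.7, 215.3]), 96.3, 60.9, -84.8)]
[(array([475.6, 189.3]), 125.2, 44.7, -81.3), (array([553., 216.]), 94.3, 59.6, -84.8)]
```

View pics/w2.png

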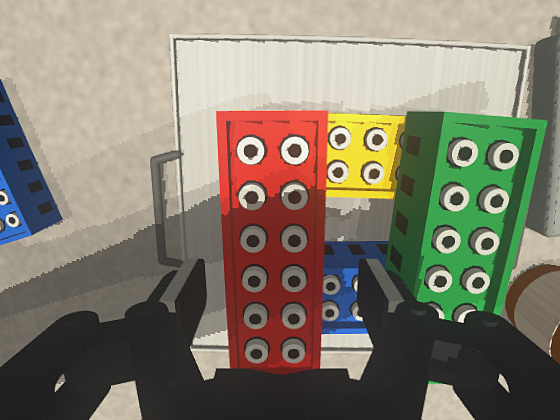

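The view shows red between the fingers at (277,240), aligned, with green well clear at (475,230). Descending to grip.

```bash
python3 -m inch '[[[0,-0.003,0.02,0,0,0,-0.5],[0,-0.003,0.035,0,0,0,-0.5],[0,-0.003,0.042,0,0,0,-0.5],[0,-0.003,0.042,0,0,0,-0.5],[0,-0.003,0.042,0,0,0,1],[0,-0.003,0.042,0,0,0,1],[0,-0.003,0.042,0,0,0,1],[0,-0.003,0.042,0,0,0,1],[0,-0.003,0.042,0,0,0,1]]]' 45
```

```text
clock: 3.8
position: [0.4791, 0.185, 0.0778]
ee_rot: [0.652, 0.758, 0.001, 0.001]
ft_force: [0.5, -1.0, 6.8]
grip_width: 0.529
grasp_force: 47.2
```

```bash
cat > goto.py <<'E'
import sys;from h import *
# x y z(m) yaw(deg) of tool x -> shift and turn in the tool axes from here
o=sensors.get_obs();t=[float(v) for v in sys.argv[1:]];R=Ro.from_quat(o['ee_rot']).as_matrix()
y=np.radians(t[3]);T=np.array([[np.cos(y),np.sin(y),0],[np.sin(y),-np.cos(y),0],[0,0,-1]])
print('pos',o['position'].round(4),'shift',(R.T@(t[:3]-o['position'])).round(4),'turn',Ro.from_matrix(R.T@T).as_rotvec().round(3),'j7',o['joint_pos'][6].round(2),'ft',o['ft_force'].round(1))
E
python3 -m inch '[[[0,0,-0.02,0,0,0,1],[0,0,-0.06,0,0,0,1],[0,0,-0.11,0,0,0,1],[-0.03,-0.004,-0.15,0,0,0.1,1],[-0.075,-0.011,-0.18,0,0,0.24,1],[-0.12,-0.017,-0.19,0,0,0.38,1],[-0.165,-0.024,-0.19,0,0,0.52,1],[-0.21,-0.031,-0.19,0,0,0.66,1],[-0.255,-0.037,-0.19,0,0,0.8,1],[-0.3,-0.044,-0.19,0,0,0.94,1]]]'; python3 goto.py 0.48 -0.322 0.26 0
```

```text
clock: 4.8
position: [0.479, -0.1204, 0.2668]
ee_rot: [0.926, 0.378, 0.0, 0.0]
ft_force: [1.0, -0.8, -1.6]
grip_width: 0.532
grasp_force: 47.0
pos [ 0.479  -0.1204  0.2668] shift [-0.1403  0.1447  0.0068] turn [ 0.    -0.001  0.775] j7 -0.64 ft [ 1.  -0.8 -1.6]
```

```bash
python3 -m inch '[[[-0.03,0.03,0,0,0,0.14,1],[-0.06,0.06,0,0,0,0.28,1],[-0.09,0.09,0,0,0,0.42,1],[-0.12,0.12,0,0,0,0.56,1],[-0.135,0.14,0,0,0,0.7,1],[-0.14,0.145,0,0,0,0.775,1],[-0.14,0.145,0,0,0,0.775,1],[-0.14,0.145,0,0,0,0.775,1]]]'
python3 - <<'E'
from h import *
o=sensors.get_obs();im=imaging.camera('wrist');cv2.imwrite('pics/w3.png',im);np.save('w3.npy',np.r_[o['position'],o['ee_rot']])
im=imaging.camera('side');cv2.imwrite('pics/s3.png',im);im=imaging.camera('scene');cv2.imwrite('pics/c3.png',im)
E
```

```text
clock: 5.6
position: [0.4821, -0.3194, 0.2663]
ee_rot: [1.0, 0.004, -0.0, -0.0]
ft_force: [-0.1, 0.3, -1.3]
grip_width: 0.534
grasp_force: 47.1
```

View pics/w3.png

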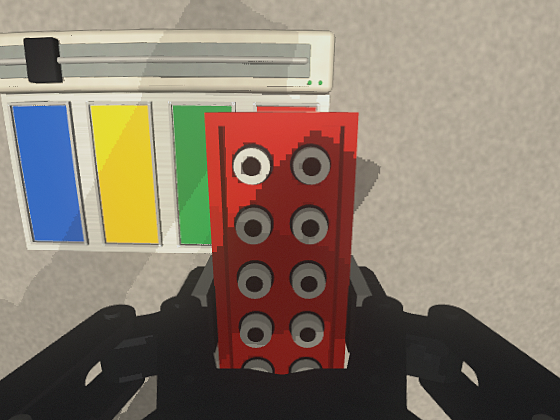

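The view shows the held red rack at (285,240), with the blue (55,175), yellow (125,175) and part of the green bay clear. Next I fit the deck pose on this picture.

```bash
cat > fit.py <<'E'
from h import *
exec(open('bays.py').read().split('g=ray')[0].split('from h import *')[1])
p=np.load('w3.npy');CW=cam('wrist',dict(position=p[:3],ee_rot=p[3:]));iw=cv2.imread('pics/w3.png')
W={3:cornersof(iw,'blue',lambda c:1),2:cornersof(iw,'yellow',lambda c:1)}
def seg(poly,c):
    ds=[]
    for s,e in zip(poly,np.roll(poly,-1,0)):
        t=np.clip((c-s)@(e-s)/((e-s)@(e-s)),0,1);ds.append(np.linalg.norm(c-s-t[:,None]*(e-s),axis=1))
    return np.min(ds,0)
rw=lambda q:np.concatenate([seg(proj(CW,model(q)[i]),c) for i,c in W.items()])
kw=dict(loss='soft_l1',x_scale=[.01,.01,.01,.1],diff_step=1e-4)
s=least_squares(rw,[.48,-.19,.01,0],**kw);print('wrist',s.x.round(4),np.abs(s.fun).mean().round(2))
for z in (.005,.01): 
    f=least_squares(lambda q:rw([q[0],q[1],z,q[2]]),[.48,-.19,0],loss='soft_l1',diff_step=1e-4);print('z',z,f.x.round(4),np.abs(f.fun).mean().round(2))
for ns in (['scene'],['side']): 
    for z in (.005,.01):
        f=least_squares(lambda q:res([q[0],q[1],z,q[2]],ns),[.48,-.19,0],loss='soft_l1',diff_step=1e-4);print(ns,z,f.x.round(4),np.abs(f.fun).mean().round(2))
s=least_squares(lambda q:np.r_[rw(q),res(q,['scene','side'])],[.48,-.19,.01,0],**kw);print('all',s.x.round(4),np.abs(s.fun).mean().round(2))
E
python3 fit.py; python3 - <<'E'
from h import *
p=np.load('w3.npy');C=cam('wrist',dict(position=p[:3],ee_rot=p[3:]));print(rack(cv2.imread('pics/w3.png'),C,'red',(285,240),.285),p[:3])
E
```

```text
wrist [ 0.478  -0.1893  0.0082 -0.0076] 0.92
z 0.005 [ 0.4775 -0.1875 -0.0077] 1.05
z 0.01 [ 0.4783 -0.1902 -0.0071] 0.98
['scene'] 0.005 [ 0.4619 -0.197  -0.0026] 1.11
['scene'] 0.01 [ 0.4668 -0.195  -0.003 ] 1.16
['side'] 0.005 [ 0.4833 -0.187  -0.0049] 0.81
['side'] 0.01 [ 0.4821 -0.1899 -0.005 ] 0.86
all [ 0.4795 -0.1922  0.0136 -0.0011] 1.21
(array([ 504.5, -319.2]), 92.7, 44.9, 0.4) [ 0.48209932 -0.31941992  0.26630268]
```

```bash
python3 -m inch '[[[-0.004,0,0.04,0,0,0,1],[-0.004,0,0.09,0,0,0,1],[-0.004,0,0.14,0,0,0,1],[-0.004,0,0.18,0,0,0,1],[-0.004,0,0.205,0,0,0,1],[-0.004,0,0.215,0,0,0,1],[-0.004,0,0.217,0,0,0,1],[-0.004,0,0.217,0,0,0,1]]]'
python3 - <<'E'
from h import *
o=sensors.get_obs();print(o['position'].round(4))
im=imaging.camera('wrist');cv2.imwrite('pics/w4.png',im)
E
```

```text
clock: 6.55
position: [0.4788, -0.3204, 0.0506]
ee_rot: [1.0, 0.003, 0.001, 0.0]
ft_force: [0.6, -0.0, -3.2]
grip_width: 0.532
grasp_force: 46.9
[ 0.4788 -0.3204  0.0506]
```

View pics/w4.png

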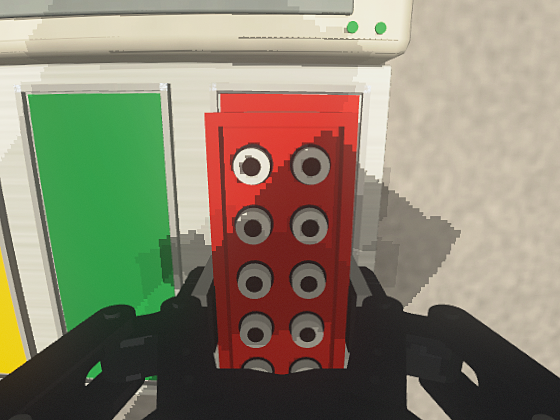

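Red hangs just over its bay; the bay's far edge spans (219,92)–(361,92) and the rack's top far edge (205,112)–(358,112). Checking the offset numerically.

```bash
python3 - <<'E'
from h import *
o=sensors.get_obs();C=cam('wrist',o)
a=ray(C,[(220,93),(361,93)],.009);b=ray(C,[(205,112),(358,112)],o['position'][2]+.017)
print(a.round(4),b.round(4))
print('green bay corners',ray(C,[(27,94),(165,94)],.009).round(4))
E
```

```text
[[ 0.5541 -0.2927  0.009 ]
 [ 0.5545 -0.3561  0.009 ]] [[ 0.546  -0.2977  0.068 ]
 [ 0.5462 -0.3429  0.068 ]]
green bay corners [[ 0.5548 -0.2024  0.009 ]
 [ 0.5538 -0.2677  0.009 ]]
```

```bash
python3 -m inch '[[[0,0.0025,0.004,0,0,0,1],[0,0.0025,0.008,0,0,0,1],[0,0.0025,0.01,0,0,0,1],[0,0.0025,0.01,0,0,0,1]]]'; python3 -m inch '[[[0,0,0.001,0,0,0,1],[0,0,0.002,0,0,0,1],[0,0,0.003,0,0,0,1],[0,0,0.003,0,0,0,1]]]'
```

```text
clock: 7.0
position: [0.4794, -0.3236, 0.0453]
ee_rot: [1.0, 0.003, 0.002, 0.0]
ft_force: [-19.1, 13.7, 55.4]
grip_width: 0.533
grasp_force: 54.6
clock: 7.4
position: [0.4807, -0.3238, 0.0432]
ee_rot: [1.0, 0.003, 0.003, 0.0]
ft_force: [-19.0, 14.6, 60.7]
grip_width: 0.532
grasp_force: 58.8
```

```bash
python3 -m inch '[[[0,0,-0.003,0,0,0,1],[0,0,-0.005,0,0,0,1],[0,0,-0.006,0,0,0,1],[0,0,-0.006,0,0,0,1]]]'
python3 - <<'E'
from h import *
a=imaging.camera('side');b=imaging.camera('scene')
A=cv2.resize(a[270:410,240:430],None,fx=2.1,fy=2.1);B=cv2.resize(b[130:270,90:280],None,fx=2.1,fy=2.1)
cv2.imwrite('pics/sc5.png',np.hstack([A,B]))
E
```

```text
clock: 7.8
position: [0.479, -0.3233, 0.0434]
ee_rot: [1.0, 0.003, 0.001, 0.001]
ft_force: [0.5, 0.8, 9.6]
grip_width: 0.535
grasp_force: 53.0
```

View pics/sc5.png

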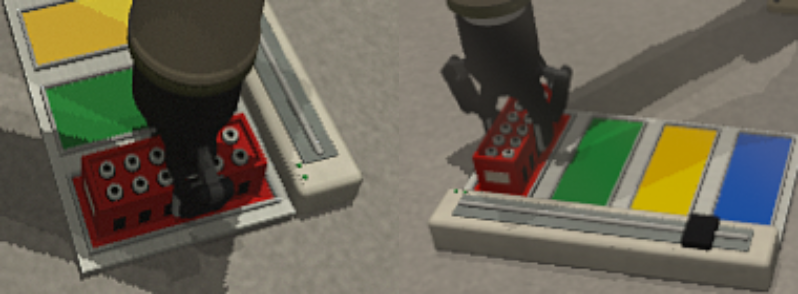

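It looks seated: red floor shows all round the rack base (side crop (90..270,120..240)). So the floor is a bit higher than I fitted. Releasing and backing up.

```bash
python3 -m inch '[[[0,0,0,0,0,0,-0.4],[0,0,0,0,0,0,-0.4],[0,0,0,0,0,0,-0.4],[0,0,-0.03,0,0,0,-0.5],[0,0,-0.08,0,0,0,-0.5],[0,0,-0.13,0,0,0,-0.5],[0,0,-0.18,0,0,0,-0.5],[0,0,-0.22,0,0,0,-0.5],[0,0,-0.22,0,0,0,-0.5]]]'
cat > chk.py <<'E'
import sys;from h import *
o=sensors.get_obs();im=imaging.camera('wrist');cv2.imwrite(sys.argv[1],im);C=cam('wrist',o);print(o['position'].round(4))
for a in sys.argv[2:]:
    c,u,v,z=a.split(',');print(c,z,rack(im,C,c,(float(u),float(v)),float(z)))
E
python3 chk.py pics/w6.png red,280,220,0.061 green,200,200,0.015 yellow,120,200,0.015
```

```text
clock: 8.8
position: [0.4797, -0.3241, 0.2683]
ee_rot: [1.0, 0.003, 0.004, 0.002]
ft_force: [-0.3, -0.1, 0.4]
grip_width: 0.752
grasp_force: 0.0
[ 0.4797 -0.3241  0.2683]
red 0.061 (array([ 480.6, -323. ]), 144.2, 53.0, -0.4)
green 0.015 (array([ 478.8, -236.6]), 149.5, 60.1, -0.5)
yellow 0.015 (array([ 479.2, -150.4]), 150.1, 60.4, -0.3)
```

View pics/w6.png

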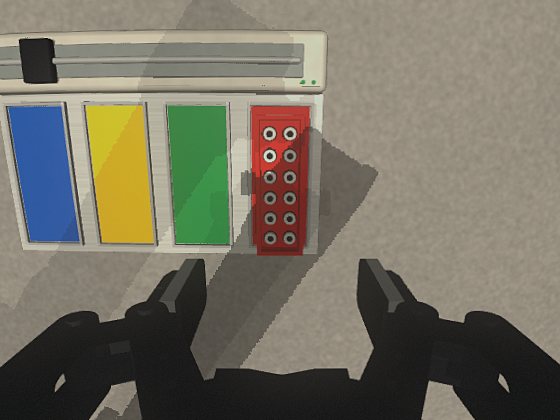

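Red sits in its bay, with rack top corners about (258,119)–(303,255). The other three bays are clear at (40,175), (125,175) and (198,175). Checking the centring and height.

```bash
python3 - <<'E'
from h import *
im=cv2.imread('pics/w6.png');o=sensors.get_obs();C=cam('wrist',o)
g=cv2.cvtColor(im,cv2.COLOR_BGR2HSV);m=cv2.inRange(im[100:260,245:315],(120,120,120),(255,255,255))
n,l,s,ce=cv2.connectedComponentsWithStats(m);k=[c+[245,100] for c,q in zip(ce[1:],s[1:]) if 25<q[4]<200];print(len(k))
e=im[100:275,240:320].astype(int)
print('v profile',[(r+100,e[r,40].tolist()) for r in list(range(3,24,2))+list(range(145,165,2))])
for z in (.055,.061,.067):
    K=ray(C,k,z)[:,:2];r=cv2.minAreaRect((K*1000).astype(np.float32));print(z,np.round(r[0],1),np.round(r[1],1),round(r[2],1))
    print(ray(C,[(280,119),(280,255)],z).round(4)[:,0])
E
```

```text
8
v profile [(103, [151, 163, 169]), (105, [106, 116, 113]), (107, [50, 61, 189]), (109, [53, 63, 180]), (111, [53, 63, 181]), (113, [52, 62, 184]), (115, [75, 89, 170]), (117, [52, 62, 181]), (119, [50, 56, 148]), (121, [55, 64, 186]), (123, [54, 64, 182]), (245, [31, 39, 112]), (247, [29, 33, 89]), (249, [29, 34, 77]), (251, [31, 33, 82]), (253, [33, 39, 114]), (255, [49, 57, 102]), (257, [79, 87, 87]), (259, [76, 84, 90]), (261, [78, 88, 91]), (263, [77, 85, 91])]
0.055 [ 494.2 -311.1] [41.9 80.4] 47.6
[0.5395 0.4059]
0.061 [ 495.1 -311.4] [41.1 79. ] 47.6
[0.5396 0.4084]
0.067 [ 496.  -311.6] [40.4 77.5] 47.6
[0.5397 0.4109]
```

```bash
python3 goto.py 0.565 0.198 0.16 95.2; python3 -m inch '[[[0.01,-0.05,0,0,0,-0.14,-0.5],[0.02,-0.1,0,0,0,-0.28,-0.5],[0.03,-0.15,0,0,0,-0.42,-0.5],[0.04,-0.2,0,0,0,-0.56,-0.5],[0.05,-0.25,0,0,0,-0.7,-0.5],[0.06,-0.3,0,0,0,-0.84,-0.5],[0.07,-0.35,0,0,0,-0.98,-0.5],[0.08,-0.4,0,0,0,-1.12,-0.5],[0.085,-0.45,0,0,0,-1.26,-0.5],[0.085,-0.5,0,0,0,-1.4,-0.5]]]'; python3 goto.py 0.565 0.198 0.16 95.2
```

```text
pos [ 0.4789 -0.3234  0.265 ] shift [ 0.0886 -0.5211  0.1043] turn [ 0.005 -0.002 -1.656] j7 -1.0 ft [-0.3  0.9 -1. ]
clock: 9.85
position: [0.5596, 0.1714, 0.2604]
ee_rot: [0.761, 0.649, -0.001, -0.001]
ft_force: [0.3, -0.5, 0.5]
grip_width: 0.75
grasp_force: 0.0
pos [0.5596 0.1714 0.2604] shift [0.0272 0.0014 0.1004] turn [-0.002  0.001 -0.25 ] j7 -0.56 ft [ 0.3 -0.5  0.5]
```

```bash
python3 -m inch '[[[0.02,0.001,0.03,0,0,-0.12,-0.5],[0.027,0.001,0.08,0,0,-0.25,-0.5],[0.027,0.001,0.12,0,0,-0.25,-0.5],[0.027,0.001,0.14,0,0,-0.25,-0.5],[0.027,0.001,0.14,0,0,-0.25,-0.5],[0.027,0.001,0.14,0,0,-0.25,-0.5]]]'
python3 chk.py pics/w7.png green,280,220,0.094 yellow,220,120,0.05 blue,220,250,0.05
```

```text
clock: 10.45
position: [0.5652, 0.196, 0.1221]
ee_rot: [0.676, 0.736, -0.001, -0.0]
ft_force: [1.9, -0.8, 0.4]
grip_width: 0.748
grasp_force: 0.0
[0.5652 0.196  0.1221]
green 0.094 (array([566.2, 198.8]), 132.0, 45.8, -84.7)
yellow 0.05 (array([492. , 231.9]), 84.3, 45.8, 6.6)
blue 0.05 (array([501.6, 150.9]), 82.3, 61.9, 8.6)
```

View pics/w7.png

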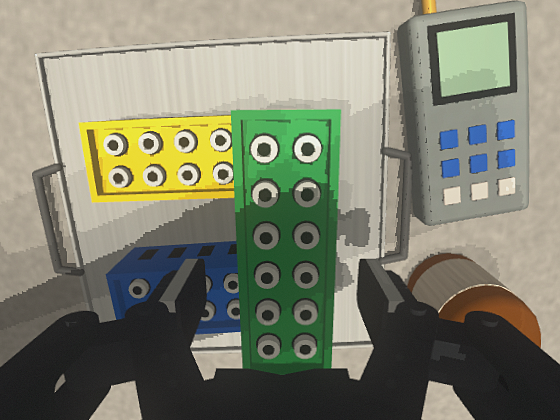

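Green is centred between the fingers at (285,240); yellow is at (160,160) and blue at (165,290), both free below. Gripping.

```bash
python3 -m inch '[[[0,0.001,0.02,0,0,0,-0.5],[0,0.001,0.035,0,0,0,-0.5],[0,0.001,0.042,0,0,0,-0.5],[0,0.001,0.042,0,0,0,-0.5],[0,0.001,0.042,0,0,0,1],[0,0.001,0.042,0,0,0,1],[0,0.001,0.042,0,0,0,1],[0,0.001,0.042,0,0,0,1],[0,0.001,0.042,0,0,0,1]]]' 45; python3 goto.py 0.478 -0.2355 0.24 0
```

```text
clock: 11.4
position: [0.567, 0.1965, 0.0814]
ee_rot: [0.676, 0.737, 0.001, 0.0]
ft_force: [-0.9, -0.4, 4.8]
grip_width: 0.533
grasp_force: 47.2
pos [0.567  0.1965 0.0814] shift [-0.4228 -0.1251 -0.159 ] turn [ 1.000e-03 -2.000e-03  1.656e+00] j7 -0.39 ft [-0.9 -0.4  4.8]
```

```bash
python3 -m inch '[[[0,0,-0.02,0,0,0,1],[0,0,-0.06,0,0,0,1],[0,0,-0.1,0,0,0,1],[-0.03,-0.008,-0.14,0,0,0.1,1],[-0.075,-0.02,-0.16,0,0,0.24,1],[-0.12,-0.034,-0.16,0,0,0.38,1],[-0.165,-0.048,-0.16,0,0,0.52,1],[-0.21,-0.061,-0.16,0,0,0.66,1],[-0.255,-0.074,-0.16,0,0,0.8,1],[-0.3,-0.088,-0.16,0,0,0.94,1]]]'; python3 goto.py 0.479 -0.2355 0.2 0
```

```text
clock: 12.4
position: [0.5033, -0.1119, 0.2403]
ee_rot: [0.938, 0.348, 0.0, -0.0]
ft_force: [0.4, -0.4, -2.7]
grip_width: 0.532
grasp_force: 47.0
pos [ 0.5033 -0.1119  0.2403] shift [-0.0991  0.0779  0.0403] turn [-0.   -0.    0.71] j7 -0.72 ft [ 0.4 -0.4 -2.7]
```

```bash
python3 -m inch '[[[-0.025,0.02,0,0,0,0.14,1],[-0.05,0.04,0,0,0,0.28,1],[-0.075,0.06,0,0,0,0.42,1],[-0.099,0.078,0,0,0,0.56,1],[-0.099,0.078,0.02,0,0,0.7,1],[-0.099,0.078,0.06,0,0,0.71,1],[-0.099,0.078,0.11,0,0,0.71,1],[-0.099,0.078,0.15,0,0,0.71,1],[-0.099,0.078,0.175,0,0,0.71,1],[-0.099,0.078,0.175,0,0,0.71,1]]]'; python3 chk.py pics/w8.png green,280,240,0.084 yellow,120,200,0.015
```

```text
clock: 13.4
position: [0.4781, -0.2329, 0.0618]
ee_rot: [1.0, 0.003, -0.003, -0.001]
ft_force: [0.0, -0.1, -1.8]
grip_width: 0.53
grasp_force: 46.7
[ 0.4781 -0.2329  0.0618]
green 0.084 (array([ 504. , -232.7]), 93.8, 42.2, 0.3)
yellow 0.015 (array([ 492.5, -152. ]), 124.2, 63.2, -0.4)
```

View pics/w8.png

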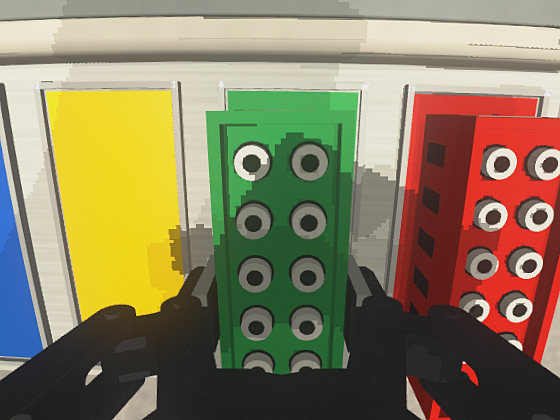

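Green hangs over its bay, with the bay far edge at (227,90)–(361,90) and the rack edge at (207,112)–(354,112). Red sits in its bay with visible floor on its left.

```bash
python3 - <<'E'
from h import *
o=sensors.get_obs();C=cam('wrist',o);print(o['position'].round(4))
for z in (.01,.016): print(ray(C,[(227,90),(361,90),(40,89),(180,89)],z).round(4)[:,:2].tolist())
print(ray(C,[(207,112),(354,112)],o['position'][2]+.0146).round(4))
E
```

```text
[ 0.4796 -0.2336  0.0643]
[[0.5564, -0.207], [0.5568, -0.2714], [0.558, -0.114], [0.5569, -0.1842]]
[[0.5561, -0.2078], [0.5565, -0.2701], [0.5576, -0.118], [0.5566, -0.1859]]
[[ 0.5467 -0.2108  0.0789]
 [ 0.5469 -0.255   0.0789]]
```

```bash
python3 -m inch '[[[0,0.003,0.006,0,0,0,1],[0,0.003,0.011,0,0,0,1],[0,0.003,0.014,0,0,0,1],[0,0.003,0.016,0,0,0,1],[0,0.003,0.016,0,0,0,1],[0,0.003,0.016,0,0,0,1]]]'
```

```text
clock: 14.05
position: [0.4809, -0.237, 0.0496]
ee_rot: [1.0, 0.003, 0.0, 0.0]
ft_force: [0.3, 0.1, -1.5]
grip_width: 0.528
grasp_force: 46.8
```

```bash
python3 -m inch '[[[0,0,0.001,0,0,0,1],[0,0,0.002,0,0,0,1],[0,0,0.003,0,0,0,1],[0,0,0.003,0,0,0,1]]]'
```

```text
clock: 14.45
position: [0.481, -0.237, 0.0493]
ee_rot: [1.0, 0.003, 0.0, -0.0]
ft_force: [-15.2, 8.6, 34.1]
grip_width: 0.529
grasp_force: 51.2
```

```bash
python3 -m inch '[[[0,0,-0.001,0,0,0,1],[0,0,-0.002,0,0,0,1],[0,0,-0.002,0,0,0,1]]]'
python3 - <<'E'
from h import *
a=imaging.camera('side');b=imaging.camera('scene')
cv2.imwrite('pics/sc9.png',np.hstack([cv2.resize(a[250:410,240:400],None,fx=2.5,fy=2.5,interpolation=2),cv2.resize(b[150:270,110:230],None,fx=3.3333,fy=3.3333,interpolation=2)]))
E
```

```text
clock: 14.75
position: [0.481, -0.237, 0.0493]
ee_rot: [1.0, 0.003, 0.0, 0.0]
ft_force: [-4.4, 2.7, 11.1]
grip_width: 0.531
grasp_force: 48.4
```

View pics/sc9.png

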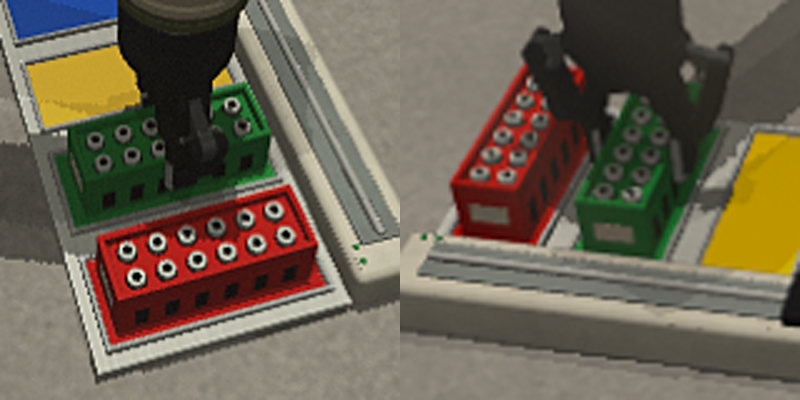

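Both racks sit inside their pockets: coloured floor shows around green (60..285,85..230) and red (90..330,185..340). Releasing green and going to yellow.

```bash
python3 -m inch '[[[0,0,0,0,0,0,-0.4],[0,0,0,0,0,0,-0.4],[0,0,0,0,0,0,-0.4],[0,0,-0.03,0,0,0,-0.4],[0,0,-0.08,0,0,0,-0.5],[0.005,-0.03,-0.12,0,0,0,-0.5],[0.01,-0.08,-0.14,0,0,0,-0.5],[0.015,-0.13,-0.14,0,0,0,-0.5],[0.02,-0.18,-0.14,0,0,-0.05,-0.5],[0.025,-0.23,-0.14,0,0,-0.115,-0.5]]]'; python3 -m inch '[[[0.005,-0.05,0,0,0,0,-0.5],[0.01,-0.1,0,0,0,0,-0.5],[0.01,-0.15,0,0,0,0,-0.5],[0.01,-0.2,0,0,0,0,-0.5],[0.01,-0.235,0,0,0,0,-0.5],[0.01,-0.235,0,0,0,0,-0.5]]]';  python3 chk.py pics/w10.png yellow,280,220,0.05 blue,420,220,0.05; python3 goto.py 0.517 0.2335 0.08 6.6
```

```text
clock: 15.85
position: [0.5039, -0.0096, 0.1887]
ee_rot: [0.998, 0.061, 0.001, -0.0]
ft_force: [1.5, -0.2, -0.2]
grip_width: 0.746
grasp_force: 0.0
clock: 16.45
position: [0.4837, 0.2288, 0.1882]
ee_rot: [0.998, 0.064, -0.0, -0.001]
ft_force: [0.0, -1.1, -0.1]
grip_width: 0.752
grasp_force: 0.0
[0.4837 0.2288 0.1882]
yellow 0.05 (array([516.8, 234.3]), 134.8, 45.8, 6.7)
blue 0.05 (array([527.6, 150.5]), 134.5, 54.5, 8.7)
pos [0.4846 0.2255 0.188 ] shift [ 0.0331 -0.0038  0.108 ] turn [-0.001  0.     0.01 ] j7 -1.99 ft [ 0.4 -1.  -0.6]
```

View pics/w10.png

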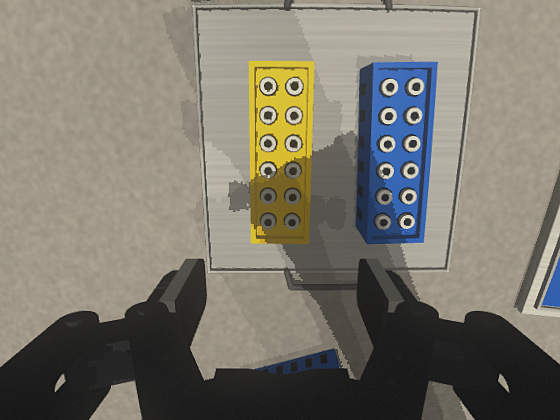

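Yellow is at (280,150) and blue at (400,150) in full view, with nothing on top of them. The decoy shows only at (300,360). Descending on yellow.

```bash
python3 -m inch '[[[0.02,-0.005,0.03,0,0,0,-0.5],[0.033,-0.005,0.07,0,0,0,-0.5],[0.033,-0.005,0.1,0,0,0,-0.5],[0.033,-0.005,0.12,0,0,0,-0.5],[0.033,-0.005,0.12,0,0,0,-0.5],[0.033,-0.005,0.12,0,0,0,-0.5]]]'; python3 chk.py pics/w11.png yellow,280,220,0.05;python3 goto.py 0.517 0.234 0.033 6.7
```

```text
clock: 17.1
position: [0.5182, 0.2309, 0.0688]
ee_rot: [0.998, 0.06, 0.0, 0.0]
ft_force: [-0.4, 0.0, 0.6]
grip_width: 0.745
grasp_force: 0.0
[0.5182 0.2309 0.0688]
yellow 0.05 (array([522.9, 235.1]), 122.7, 45.4, 6.8)
pos [0.5187 0.2314 0.0696] shift [-0.0014 -0.0028  0.0366] turn [-0.    -0.002  0.003] j7 -2.0 ft [-0.3  0.2  0.5]
```

```bash
python3 -m inch '[[[-0.001,-0.003,0.015,0,0,0,-0.5],[-0.001,-0.003,0.028,0,0,0,-0.5],[-0.001,-0.003,0.036,0,0,0,-0.5],[-0.001,-0.003,0.036,0,0,0,-0.5],[-0.001,-0.003,0.036,0,0,0,1],[-0.001,-0.003,0.036,0,0,0,1],[-0.001,-0.003,0.036,0,0,0,1],[-0.001,-0.003,0.036,0,0,0,1],[-0.001,-0.003,0.036,0,0,0,1]]]' 45; python3 goto.py 0.479 -0.15 0.2 -0.3
```

```text
clock: 18.05
position: [0.5165, 0.2348, 0.0326]
ee_rot: [0.998, 0.06, 0.0, -0.0]
ft_force: [0.5, 0.7, 1.4]
grip_width: 0.534
grasp_force: 47.7
pos [0.5165 0.2348 0.0326] shift [-0.0835  0.3775 -0.1675] turn [-0.    -0.     0.126] j7 -2.01 ft [0.5 0.7 1.4]
```

```bash
python3 -m inch '[[[0,0,-0.02,0,0,0,1],[0,0,-0.06,0,0,0,1],[0,0.01,-0.1,0,0,0,1],[-0.01,0.05,-0.13,0,0,0,1],[-0.02,0.095,-0.14,0,0,0.02,1],[-0.03,0.14,-0.14,0,0,0.04,1],[-0.04,0.185,-0.14,0,0,0.06,1],[-0.05,0.23,-0.14,0,0,0.08,1],[-0.06,0.275,-0.14,0,0,0.1,1],[-0.07,0.32,-0.14,0,0,0.126,1]]]'; python3 goto.py 0.479 -0.15 0.05 -0.3
```

```text
clock: 19.05
position: [0.4847, -0.0931, 0.1724]
ee_rot: [1.0, -0.003, 0.0, -0.0]
ft_force: [0.8, -0.6, -2.0]
grip_width: 0.53
grasp_force: 47.4
pos [ 0.4847 -0.0931  0.1724] shift [-0.0054  0.0569  0.1224] turn [-0.    -0.    -0.001] j7 -1.47 ft [ 0.8 -0.6 -2. ]
```

```bash
python3 -m inch '[[[-0.005,0.04,0,0,0,0,1],[-0.005,0.057,0.02,0,0,0,1],[-0.005,0.057,0.06,0,0,0,1],[-0.005,0.057,0.095,0,0,0,1],[-0.005,0.057,0.114,0,0,0,1],[-0.005,0.057,0.114,0,0,0,1],[-0.005,0.057,0.114,0,0,0,1]]]'; python3 chk.py pics/w12.png yellow,280,240,0.076 blue,120,200,0.015
```

```text
clock: 19.75
position: [0.4803, -0.1484, 0.0588]
ee_rot: [1.0, -0.003, -0.0, 0.0]
ft_force: [0.4, 0.4, -1.3]
grip_width: 0.53
grasp_force: 47.2
[ 0.4803 -0.1484  0.0588]
yellow 0.076 (array([ 503.5, -148.6]), 97.2, 45.4, -0.2)
blue 0.015 (array([494.9, -64.7]), 120.3, 60.5, -0.3)
```

View pics/w12.png

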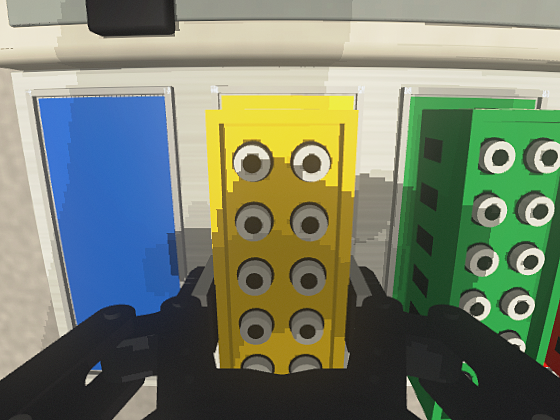

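Yellow hangs over its bay (bay edge (220,94)–(356,94), rack edge (207,110)–(357,110)), 2 mm off in y. Green sits flat on the right, and the blue bay is empty at (105,220).

```bash
python3 -m inch '[[[0,0.002,0.004,0,0,0,1],[0,0.002,0.008,0,0,0,1],[0,0.002,0.01,0,0,0,1],[0,0.002,0.011,0,0,0,1],[0,0.002,0.011,0,0,0,1]]]'; python3 -m inch '[[[0,0,0.001,0,0,0,1],[0,0,0.002,0,0,0,1],[0,0,0.002,0,0,0,1]]]'
```

```text
clock: 20.3
position: [0.4801, -0.1503, 0.0473]
ee_rot: [1.0, -0.003, -0.0, -0.0]
ft_force: [-0.1, -0.1, -2.9]
grip_width: 0.533
grasp_force: 47.2
clock: 20.6
position: [0.4803, -0.1503, 0.0466]
ee_rot: [1.0, -0.003, 0.0, -0.0]
ft_force: [-7.3, 2.5, 15.5]
grip_width: 0.528
grasp_force: 49.4
```

```bash
python3 -m inch '[[[0,0,0,0,0,0,-0.4],[0,0,0,0,0,0,-0.4],[0,0,0,0,0,0,-0.4],[0,0,-0.03,0,0,0,-0.4],[0,0,-0.08,0,0,0,-0.5],[0.01,-0.03,-0.1,0,0,0,-0.5],[0.02,-0.08,-0.11,0,0,-0.04,-0.5],[0.03,-0.13,-0.11,0,0,-0.08,-0.5],[0.04,-0.18,-0.11,0,0,-0.12,-0.5],[0.047,-0.23,-0.11,0,0,-0.157,-0.5]]]'; python3 goto.py 0.5276 0.146 0.1 8.7
```

```text
clock: 21.6
position: [0.528, 0.077, 0.1556]
ee_rot: [0.997, 0.076, 0.0, -0.0]
ft_force: [0.9, -0.4, 0.3]
grip_width: 0.754
grasp_force: 0.0
pos [0.528  0.077  0.1556] shift [ 0.0101 -0.0683  0.0556] turn [-0.    -0.001  0.001] j7 -1.65 ft [ 0.9 -0.4  0.3]
```

```bash
python3 -m inch '[[[0.005,-0.04,0,0,0,0,-0.5],[0.01,-0.068,0.02,0,0,0,-0.5],[0.01,-0.068,0.05,0,0,0,-0.5],[0.01,-0.068,0.055,0,0,0,-0.5],[0.01,-0.068,0.055,0,0,0,-0.5]]]'; python3 chk.py pics/w13.png blue,280,220,0.05
```

```text
clock: 22.1
position: [0.5268, 0.1429, 0.0997]
ee_rot: [0.997, 0.075, -0.001, 0.0]
ft_force: [0.6, -0.2, 0.9]
grip_width: 0.75
grasp_force: 0.0
[0.5268 0.1429 0.0997]
blue 0.05 (array([528.9, 145.4]), 134.0, 45.2, 8.9)
```

View pics/w13.png

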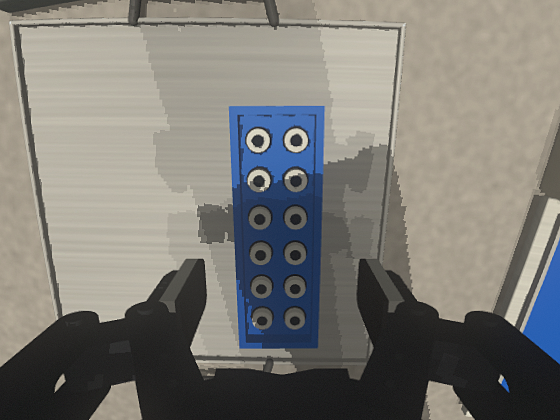

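Blue is centred between the fingers at (279,230), the large rack on the tray. Descending and gripping.

```bash
python3 -m inch '[[[0.001,-0.001,0.03,0,0,0,-0.5],[0.001,-0.001,0.052,0,0,0,-0.5],[0.001,-0.001,0.065,0,0,0,-0.5],[0.001,-0.001,0.067,0,0,0,-0.5],[0.001,-0.001,0.067,0,0,0,1],[0.001,-0.001,0.067,0,0,0,1],[0.001,-0.001,0.067,0,0,0,1],[0.001,-0.001,0.067,0,0,0,1],[0.001,-0.001,0.067,0,0,0,1]]]' 45; python3 goto.py 0.4805 -0.064 0.2 -0.3
```

```text
clock: 23.05
position: [0.5291, 0.1451, 0.0347]
ee_rot: [0.997, 0.076, 0.001, -0.0]
ft_force: [-0.7, -1.5, 7.8]
grip_width: 0.532
grasp_force: 48.1
pos [0.5291 0.1451 0.0347] shift [-0.0792  0.1993 -0.1655] turn [-0.    -0.002  0.157] j7 -1.8 ft [-0.7 -1.5  7.8]
```

```bash
python3 -m inch '[[[0,0,-0.02,0,0,0,1],[0,0,-0.06,0,0,0,1],[-0.01,0.02,-0.09,0,0,0.03,1],[-0.03,0.06,-0.1,0,0,0.06,1],[-0.045,0.105,-0.1,0,0,0.09,1],[-0.06,0.15,-0.1,0,0,0.12,1],[-0.079,0.195,-0.1,0,0,0.157,1],[-0.079,0.199,-0.08,0,0,0.157,1],[-0.079,0.199,-0.035,0,0,0.157,1],[-0.079,0.199,-0.028,0,0,0.157,1]]]'; python3 -m inch '[[[0,0,0,0,0,0,1],[0,0,0,0,0,0,1]]]'; python3 chk.py pics/w14.png blue,280,240,0.076
python3 - <<'E'
import cv2;from h import *
im=cv2.imread('pics/w14.png')
print('row100 rim scan', [u for u in range(150,420) if abs(int(mask(im,'blue')[98,u])-int(mask(im,'blue')[98,u-1]))>0], [u for u in range(150,420) if abs(int(mask(im,'blue')[112,u])-int(mask(im,'blue')[112,u-1]))>0])
E
```

```text
clock: 24.05
position: [0.4771, -0.0639, 0.0579]
ee_rot: [1.0, -0.003, -0.003, -0.0]
ft_force: [-0.9, 0.1, -2.1]
grip_width: 0.532
grasp_force: 47.3
clock: 24.25
position: [0.4811, -0.0635, 0.0628]
ee_rot: [1.0, -0.002, 0.001, -0.0]
ft_force: [0.3, -0.0, -1.0]
grip_width: 0.533
grasp_force: 47.3
[ 0.4811 -0.0635  0.0628]
blue 0.076 (array([502.5, -63.5]), 100.2, 45.9, -0.2)
row100 rim scan [221, 350] [207, 356]
```

View pics/w14.png

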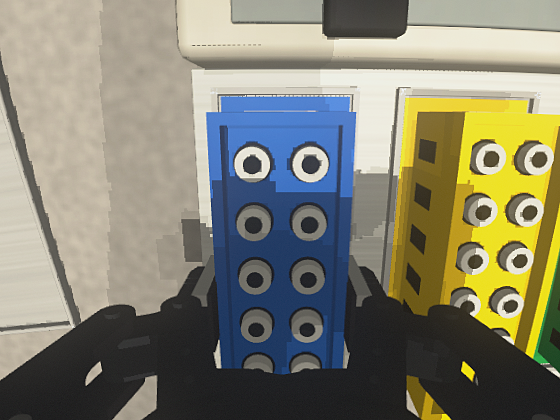

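Blue hangs over its bay (bay (221..350) at row 98, rack (207..356)), and yellow sits flat on its right. Lowering with a 1.5 mm correction.

```bash
python3 -m inch '[[[0,0.0015,0.005,0,0,0,1],[0,0.0015,0.009,0,0,0,1],[0,0.0015,0.012,0,0,0,1],[0,0.0015,0.013,0,0,0,1],[0,0.0015,0.013,0,0,0,1]]]'; python3 -m inch '[[[0,0,0.001,0,0,0,1],[0,0,0.0015,0,0,0,1],[0,0,0.002,0,0,0,1],[0,0,0.002,0,0,0,1]]]'
```

```text
clock: 24.8
position: [0.4801, -0.0652, 0.0487]
ee_rot: [1.0, -0.003, -0.0, -0.0]
ft_force: [-2.9, 0.7, 4.1]
grip_width: 0.531
grasp_force: 48.2
clock: 25.2
position: [0.4801, -0.0652, 0.0486]
ee_rot: [1.0, -0.003, -0.0, -0.0]
ft_force: [-16.8, 0.8, 35.0]
grip_width: 0.531
grasp_force: 52.0
```

Seated. I'll relax, release, rise and check all four from above.

```bash
python3 -m inch '[[[0,0,-0.002,0,0,0,1],[0,0,-0.002,0,0,0,-0.4],[0,0,-0.002,0,0,0,-0.4],[0,0,-0.002,0,0,0,-0.4],[0,0,-0.03,0,0,0,-0.4],[0,0,-0.08,0,0,0,-0.5],[0,0,-0.13,0,0,0,-0.5],[0,0.05,-0.18,0,0,0,-0.5],[-0.03,0.1,-0.22,0,0,0,-0.5],[-0.05,0.13,-0.24,0,0,0,-0.5]]]'; python3 -m inch '[[[-0.01,0,-0.02,0,0,0,-0.5],[-0.01,0,-0.02,0,0,0,-0.5],[-0.01,0,-0.02,0,0,0,-0.5]]]'; python3 chk.py pics/w15.png
python3 - <<'E'
from h import *
a=imaging.camera('side');cv2.imwrite('pics/s15.png',a[215:410,225:425]);w=cv2.imread('pics/w15.png')
cv2.imwrite('pics/fin.png',np.hstack([cv2.resize(a[215:410,225:425],(400,390)),cv2.resize(w[0:390,80:480],(400,390))]))
E
```

```text
clock: 26.2
position: [0.442, -0.1738, 0.2711]
ee_rot: [1.0, -0.002, 0.001, 0.0]
ft_force: [0.8, -0.1, -0.4]
grip_width: 0.749
grasp_force: 0.0
clock: 26.5
position: [0.4324, -0.1724, 0.2893]
ee_rot: [1.0, -0.002, 0.0, -0.0]
ft_force: [0.1, 0.5, 0.1]
grip_width: 0.754
grasp_force: 0.0
[ 0.4324 -0.1724  0.2893]
```

View pics/fin.png

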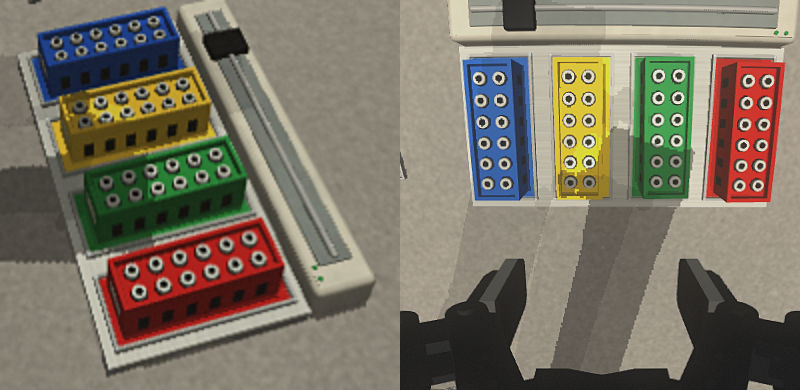

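All four racks stand in their own bays, upright and flat: side crop at (110,50), (135,115), (165,190), (195,275); wrist crop at columns 493, 580, 665, 750. A numeric check from the corner caps follows.

```bash
python3 - <<'E'
from h import *
o=sensors.get_obs();C=cam('wrist',o);print(o['position'])
P={'blue':[(480,78),(502,78),(487,184),(507,184)],'yellow':[(568,77),(589,77),(571,183),(590,183)],'green':[(657,77),(679,77),(655,183),(675,183)],'red':[(750,75),(772,75),(740,186),(760,186)]}
for c,p in P.items():
    q=ray(C,np.array(p)-[320,0],.062)[:,:2];d=q[:2].mean(0)-q[2:].mean(0)
    print(c,q.mean(0).round(4),'len',np.linalg.norm(d).round(4),'yaw',np.arctan2(d[1],d[0]).round(3))
# wrist-only bay edges at floor, from gaps (deck right/left white): side-view fit of the caps against the deck
S=cam('side')
for c,y in zip(['red','green','yellow','blue'],[-.3225,-.2365,-.1505,-.0645]): print(c,proj(S,[(.479-.068,y-.023,.015),(.479+.068,y-.023,.015)]).round(0).tolist())
E
```

```text
[ 0.43227019 -0.1718778   0.28829122]
blue [ 0.4791 -0.0676] len 0.1016 yaw -0.02
yellow [ 0.4793 -0.1509] len 0.1009 yaw -0.0
green [ 0.479  -0.2351] len 0.101 yaw 0.011
red [ 0.4787 -0.3227] len 0.1069 yaw -0.001
red [[286.0, 383.0], [364.0, 361.0]]
green [[272.0, 337.0], [344.0, 318.0]]
yellow [[259.0, 297.0], [327.0, 281.0]]
blue [[249.0, 263.0], [312.0, 249.0]]
```

```bash
python3 - <<'E'
from h import *
w=cv2.imread('pics/w15.png');o=sensors.get_obs();C=cam('wrist',o)
g=cv2.cvtColor(cv2.resize(w[50:215,130:470],None,fx=4,fy=4,interpolation=cv2.INTER_CUBIC),cv2.COLOR_BGR2GRAY)
k=cv2.HoughCircles(g,cv2.HOUGH_GRADIENT,1,50,param1=120,param2=14,minRadius=18,maxRadius=34)[0]
k=k[:,:2]/4+[130,50];print(len(k))
for c,a,b in [('blue',150,195),('yellow',235,282),('green',320,365),('red',408,460)]:
    p=k[(k[:,0]>a)&(k[:,0]<b)];p=p[np.argsort(p[:,1])];q=ray(C,p,.062)
    print(c,len(p),p[:,1].round(0).astype(int).tolist(),(cv2.minAreaRect((q[:,:2]*1000).astype(np.float32))))
E
```

```text
53
blue 12 [78, 78, 101, 101, 121, 122, 143, 143, 164, 164, 184, 184] ((479.2387390136719, -67.05972290039062), (101.45557403564453, 19.736967086791992), 0.2177068591117859)
yellow 15 [77, 77, 88, 99, 100, 121, 121, 132, 142, 142, 151, 162, 163, 182, 182] ((479.85919189453125, -146.0528564453125), (100.57498168945312, 28.792490005493164), 0.6349907517433167)
green 13 [76, 76, 98, 98, 108, 119, 119, 140, 141, 161, 162, 181, 182] ((480.31292724609375, -235.5296630859375), (101.02777862548828, 19.70211410522461), 0.5154649615287781)
red 12 [81, 81, 103, 103, 125, 125, 145, 145, 166, 166, 185, 185] ((476.5895690917969, -320.7381286621094), (101.27044677734375, 20.561641693115234), 0.08888695389032364)
```

All four racks measure level: the same scale, within 4 mm of the bay centres, and aligned. The arm is clear, so I'm handing in.

```bash
python3 -m inch '[[[0,0,-0.01,0,0,0,-0.5],[0,0,-0.01,0,0,0,-0.5]]]'; python3 -c "
from workcell import order;print(order.hand_in())"
```

```text
clock: 26.8
position: [0.4328, -0.1724, 0.3002]
ee_rot: [1.0, -0.002, 0.0, 0.0]
ft_force: [0.1, 0.6, -0.1]
grip_width: 0.755
grasp_force: 0.0
the job is handed in; nothing more can be done
None
```

All four racks are in the bays of their own colour, upright and released, within about 4 mm of the bay centres as I measured them; I kept the arm clear of the bottle and flow meter, and handed in after about 27 s of robot time (no verdict came back).

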